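Seat a gauge block with a cam-locked slide

TASK

Using gentle pushes only, push the cam's lever knob back until the lever rests on its rear stop, so that the cam's low point faces the slide; only then push the slide forward by its upright tab until it is fully home, with the stepped gauge block tight against the end stop. Then push the lever forward again onto its front stop, so that the cam locks the slide. Do not touch the gauge block yourself, pinch or lift nothing, and leave everything standing around where it is.

Things in the scene. Friction and masses are not known exactly. Their poses are not given: they have to be found in the camera images.
- fixture: fixed seating fixture: aluminium bed plate 12 mm thick, x -110..115, y -80..88. Origin on the table top; its +x is the slide's forward direction (away from the robot), y left, z up. All offsets here are in this frame, in mm, yaw only. Two channel rails (y 33..43 and -43..-33, up to z 28) guide the slide and the gauge block.
- end_stop (a point): middle of the top rear edge of the end stop, a steel block across the front end of the channel: at (92, 0, 48), x 92..112, y -45..45, z 12..48.
- follower (a joint): travel of the follower slide along +x, m, 0 to 0.080; starts at 0 to 0.010, stays where left (about 2 N friction). Fully home at about 0.075, the gauge block then held between the slide's nose and the end stop. At 0 the slide plate spans x -100..-5 (front end: nose), y -32..32, z 14..28.
- lug (a point): left end of the top of the slide's lug, a steel bar across the slide that sticks out to y = 47; at slide travel 0 it lies at (-35, 47, 42) and the lug spans x -42..-28, z 30..42. The cam disc blocks it (travel stops near 0.018 to 0.025) unless the lever is within about 0.7 rad of its rear stop; only over some 35 N would force it past.
- push_tab (a point): middle of the top edge of the rear (robot-side) face of the slide's upright push tab: dark steel plate 40 mm wide across y, 10 mm thick, z 28..84. At (-98, 0, 84) at travel 0, moving with the slide. Pushing the rear face toward +x moves the slide forward.
- cam_axis (a point): the cam's vertical axis, on top of its centre bolt at (0, 60, 64). The cam is a dark disc of 44 mm diameter, z 30..44, set 12 mm off this axis, with a small brass dot over its high point.
- cam (a joint): angle of cam and lever, rad, 0 to 2.2, growing clockwise from above; starts at 1.4 to 2.1, stays where left (about 5 N at the knob turns it). At 0 the lever rests on its rear stop pin, pointing back-left, 153 deg from +x, low point facing the slide: it can pass. At 2.2 the lever rests on its front pin, at 27 deg from +x: the high side blocks the slide when back, locks it when home.
- lever_knob (a point): top centre of the round black upright knob at the end of the cam lever: diameter 16, free from z 54 to z 92, 75 mm from the cam axis; push it sideways. The lever bar is 12 mm wide, z 46..54. Its two stop pins, 8 mm thick and 55 mm high, stand at (-39, 68) rear and (39, 68) front.
- gauge_block: the stepped steel gauge block, 22 (x) x 60 (y) x 40 (z) mm, three steps highest at its left (+y) end, lying loose in the channel on the bed plate (z 12) between the slide's nose and the end stop; origin at the centre of its underside. It weighs about 0.16 kg. Pushed fully home its centre is 11 mm before the end stop, x = 81 in the fixture frame.
- thumb_screw: knurled thumb screw standing on its head, 24 mm wide, 31 mm high, loose on the right side of the bed plate; origin under its centre. A bystander.
- small_vial: glass sample vial with a white cap, diameter 25, 60 mm high, loose on the right side of the bed plate; origin under its centre. A bystander.
- tall_vial: glass sample vial with a black cap, diameter 25, 60 mm high, on the table right of the fixture; origin under its centre. A bystander.
- tamping_rod: powder tamper standing on its 40 mm foot, 88 mm high, on the table right of the fixture; origin under its centre. A bystander.
- steel_beaker: steel beaker, diameter 74, 84 mm high, on the table right of the fixture; origin under its centre. A bystander.
- powder_jar: white screw-cap jar with a blue lid, diameter 68, 105 mm high, behind the fixture to the right; origin under its centre. A bystander.
- capsule_jar: jar with a pale lid, diameter 60, 90 mm high, behind the fixture to the left; origin under its centre. A bystander.
Not all that is in view belongs to the job. Leave any brown or orange look-alike of the gauge_block alone.

How it is judged:
On the way, in this order (a step that is already met when the one before it is completed fails the run):
1. the cam is turned to its low point, lever at the rear stop, the slide still back (value of joint cam below 0.2 rad and value of joint follower below 0.016 m), for 0.2 s.
2. the slide is pushed fully home (value of joint follower above 0.072 m), for 0.2 s.
3. the lever is swung back onto its front stop, locking the slide (value of joint cam above 1.95 rad and value of joint follower above 0.072 m), for 0.2 s.
At the end, for the whole second after the job is handed in: The slide is within 3 mm of fully home (travel over 0.072 m), the gauge block lies flat in the channel within 3 mm of the end stop and square to it within 0.08 rad, at rest, and the lever stands within 0.25 rad of its front stop (cam over 1.95 rad) and is still (all of step 3 and x of gauge_block in the frame of fixture above 0.078 m and z of gauge_block in the frame of fixture below 0.016 m and angle between gauge_block's own z axis and vertical below 0.1 rad and angle between the x axis of gauge_block and the x axis of fixture, either way round below 0.08 rad and linear speed of gauge_block below 0.01 m/s and not (velocity of joint cam above 0.05 rad/s) and not (velocity of joint cam below -0.05 rad/s)); the robot touches nothing.
It fails at once if the slide is pushed forward while the cam is not at its low point (value of joint follower between 0.016 and 0.06 m and value of joint cam above 0.4 rad).
It fails at once if the robot touches the gauge block (contact force between any of the fingers, the arm and gauge_block above 0.3 N).
It fails at once if the gauge block is lifted or tipped (z of gauge_block in the frame of fixture above 0.022 m or angle between gauge_block's own z axis and vertical above 0.3 rad).
It fails at once if the lever or the slide is pinched or forced, not gently pushed (contact force between the fingers and cam above 38 N or contact force between the fingers and follower above 38 N).
It fails at once if a bystander is moved more than 15 mm, lifted or knocked over (distance of any of thumb_screw, small_vial, tall_vial, tamping_rod, steel_beaker, powder_jar, capsule_jar from where it was at the start of the episode above 0.015 m or angle between any of thumb_screw, small_vial, tall_vial, tamping_rod, steel_beaker, powder_jar, capsule_jar's own z axis and vertical above 0.3 rad).
It also fails if it takes over 58 s, if anything falls off the work surface, if the arm or the gripper's body presses on something with over 40 N, if the wrist force passes 120 N, or if a joint passes its speed limit or range.

ROBOT

A 7-joint arm with a two-finger parallel gripper is mounted at the origin on a cart in front of the work surface, level with it; the furniture and walls round the work are solid. World frame = base frame: x ahead of the robot, y to its left, z up, the work surface at z = 0. Lengths are in m, angles in rad, forces in N, time in s.
With the tool pointing down it reaches from about 0.35 to 0.775 m from the base axis. Payload 3.1 kg.
Tool frame: the origin (TCP) lies on the centre line of the jaws, within the pads' length; the fingertips stand 8 mm ahead of it and the grasp point (between the pads) lies 11 mm behind it; z points along the fingers, y is the line along which they close (so a half turn about z gives the same grasp; the last joint's range is limited). The gripper opens to 85 mm and grips with 20 to 120 N. Pads are 22 mm wide; open, the fingers measure 114 mm over their backs; the gripper's body (76 mm by 85 mm) begins 54 mm behind the grasp point. The pads swing forward as they close: fully open they stand 13 mm farther back than shut.
Start: joints at [-1.276, 0.311, 0.014, 1.512, -0.004, 1.319, -0.027], TCP at [0.182, 0.519, 0.239] pointing down, gripper open.
Joint ranges: [-2.7, 2.7], [-0.3, 1.91], [-1.27, 1.3], [0.12, 2.57], [-1.44, 4.58], [0.2, 2.03], [-3.05, 3.05]. Speed limits (rad/s): [2.79, 2.79, 3.14, 3.14, 3.14, 3.14, 3.14].

INTERFACE

Orientations are given as a unit quaternion [x, y, z, w].
In Python, from rig import get_state, get_image, job_done gives the robot as it stands.
- The arm moves only by the shell command python3 -m pendant 'ROWS'. ROWS is a JSON object of lists of equal length, an entry for each row: "delta_pos": the shift along the tool's x, y, z in mm, a list of three; "delta_rot": the turn, a rotation vector about the tool's x, y, z in rad, a list of three; "gripper": the closure, from 0 (fully open) to 1 (shut). A call has 1 to 10 rows; each row shifts and turns the commanded pose from where the row before left it, along the tool's axes as they then stand; what a row does not reach is not made up. A row lasts 1/10 s, in which the tool goes at most 50 mm and 8.59 degrees, less where a joint would pass 70% of its speed; a pose out of reach is approached as far as the arm can. A call is refused whole if a number of a shift passes 50 or a number of a turn 0.15, either way. A call with a gripper value outside its range is refused whole. The fingers move at their own pace and stop on an object; the grip force is fixed at half the most. Time passes only in rows, so rows that do not move let the fingers close. It gives the time, the measured TCP pose, the force, the opening and the grip force at its end, in the units of the state.
- get_state(): the state, without advancing time (a new reading comes with each control period).
- get_image(name): name is "scene" or "side" or "wrist"; returns a dict with "color" (480x640x3 uint8, red, green, blue), "vfov" (degrees; the focal length in pixels is half the picture's height over the tangent of half this angle, whatever the lens; pixels are square), "cx", "cy" (the principal point, pixels), "rvec" (rotation vector, rad) and "tvec" (3), from world to camera coordinates, as OpenCV has them; the wrist camera has in their place "tool_from_camera" (4x4, takes a point from camera to tool coordinates, whose origin is the TCP and whose axes are the flange's). Camera axes: x right, y down, z forward; pixel columns grow to the right and rows downward; lengths in m; the calibration is good to about 2 mm. The wrist camera is an equidistant fisheye: a pixel r from the principal point sees the ray r / f radians off the axis. A picture is of the moment at which its call begins: read the wrist's pose just before it. There is no depth.
- job_done(): hands the job in; it is judged then, once.
The state is a dict: "time": time; "joint_pos": joint angles; "qvel": joint speeds; "effort": joint torques, N m; "ee_pos": TCP position; "ee_rot": TCP orientation; "force": force on the tool from outside, world axes, zero at the start; "wrist_torque": the same for the moment, N m; "width": opening from 0.0 (shut) to 1.0 (fully open); "grasp_force": force on a finger pad.
Only numpy, scipy, OpenCV 4.12 (cv2) and the standard library are available. Lean on these libraries where they do the work, as an engineer would, in place of code of your own. Each camera call takes 0.05 s, during which the arm holds its last target. There are 200 camera calls.

## Working session

There is one attempt and no reset: what is moved stays moved. The work goes in short steps, Python scripts to look and compute and a shell command to move; the robot and the scene stay as the last step left them, time stands still between calls to the robot, and variables do not carry over. Pictures are saved under pics/ and viewed, at most 10 in all, crops included, and the job is handed in when it is done.

```bash
mkdir -p pics; ls
cat > h.py <<'E'
import numpy as np, cv2
from rig import get_state, get_image
from scipy.spatial.transform import Rotation as R
def cam(im):
    f=240/np.tan(np.radians(im['vfov'])/2); Rm=cv2.Rodrigues(np.array(im['rvec'],float))[0]
    return f,Rm,np.array(im['tvec'],float).ravel()
def ray(im,u,v):
    f,Rm,t=cam(im); d=Rm.T@np.array([(u-im['cx'])/f,(v-im['cy'])/f,1]); return -Rm.T@t,d/np.linalg.norm(d)
def onz(im,u,v,z):
    o,d=ray(im,u,v); return o+d*(z-o[2])/d[2]
def tri(r1,r2):
    (a,d),(b,e)=r1,r2; s=np.linalg.lstsq(np.c_[d,-e],b-a,rcond=None)[0]
    p,q=a+s[0]*d,b+s[1]*e; return (p+q)/2,np.linalg.norm(p-q)
def proj(im,P):
    f,Rm,t=cam(im); c=(Rm@np.atleast_2d(P).T).T+t; return np.c_[im['cx']+f*c[:,0]/c[:,2],im['cy']+f*c[:,1]/c[:,2]]
E
python3 - <<'E'
from h import *
import pickle
for n in('scene','side'):
    im=get_image(n); cv2.imwrite(f'pics/{n}0.png',im['color'][:,:,::-1]); pickle.dump(im,open(n+'0.pkl','wb'))
    f,Rm,t=cam(im); print(n,f,-Rm.T@t,Rm[2])
s=get_state();print(s['time'],s['ee_pos'],s['ee_rot'],s['force'],s['width'])
E
```

```text
pics
scene 519.2853071471019 [-0.04706565  0.39651687  0.54699666] [ 0.72008615 -0.47947007 -0.50158188]
side 485.1051234060943 [ 0.78755172 -0.72675158  0.65197278] [-0.21393717  0.76531837 -0.6070574 ]
0.1 [0.18152304 0.51851751 0.23832715] [ 1.67549487e-01  9.85863102e-01 -1.04643221e-03 -1.38534426e-04] [ 0.37290218 -0.06050674 -0.64610705] 0.9994304047914996
```

View pics/scene0.png

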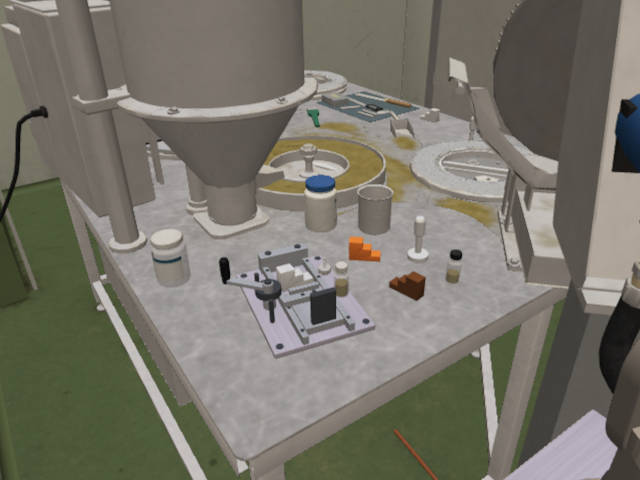

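View pics/side0.png

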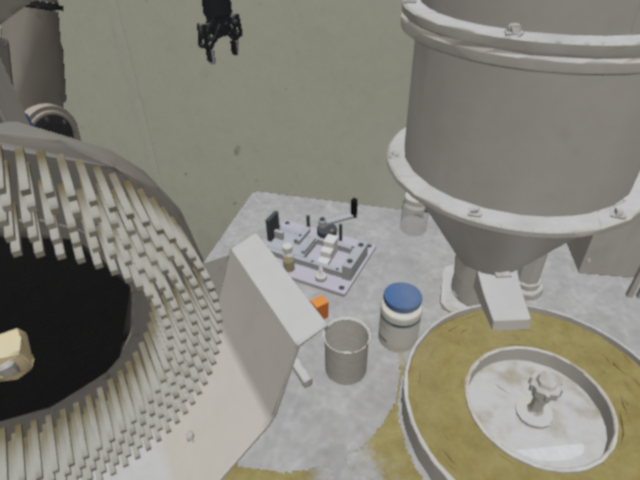

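The scene view shows the fixture at about (305,300), with the push tab at (323,306), the knob at (225,270) and the cam at (268,290). The side view has it at about (315,250). The real gauge block is the pale one at (290,275) in the channel. The orange (364,250) and brown (410,286) blocks on the table are look-alikes. I'll enlarge both to confirm.

Run:
```python
import cv2,numpy as np
a=cv2.imread('pics/scene0.png')[235:355,210:380];b=cv2.imread('pics/side0.png')[190:300,240:390]
a=cv2.resize(a,(800,565),interpolation=cv2.INTER_CUBIC);cv2.imwrite('pics/c1.png',a)
cv2.imwrite('pics/c2.png',cv2.resize(b,(800,587),interpolation=cv2.INTER_CUBIC))
```

```text
(no output)
```

View pics/c1.png

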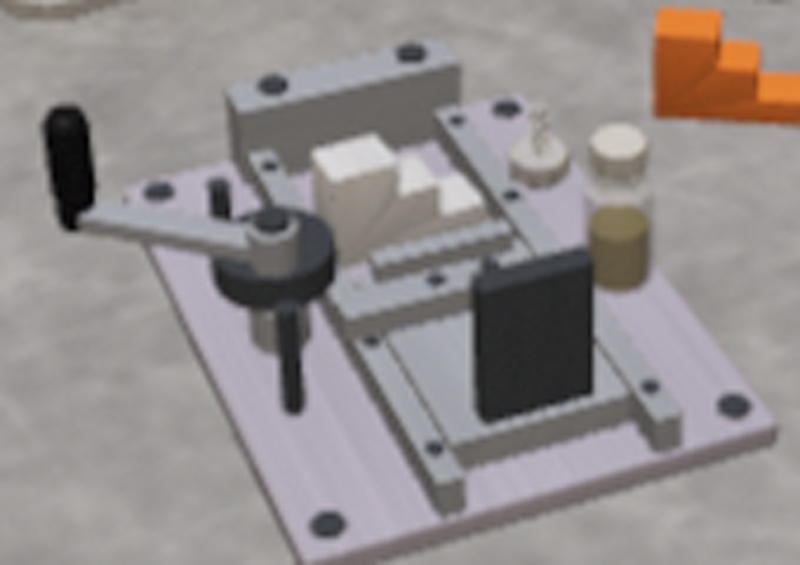

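View pics/c2.png

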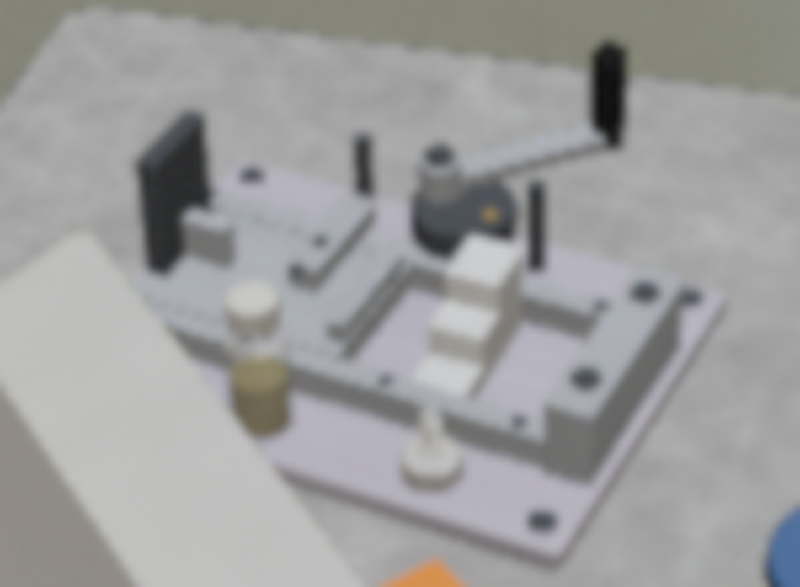

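The gauge block is the pale stepped one in the channel: scene crop (400,190), side crop (475,310). The orange one is on the table and stays alone. The lever points front-left, and both pins are visible. Next I solve the fixture pose from known features.

```bash
cat > fit.py <<'E'
from h import *
import pickle
from scipy.optimize import least_squares
S,D=[pickle.load(open(n+'0.pkl','rb')) for n in('scene','side')]
s=lambda u,v:(210+u/4.706,235+v/4.706); d=lambda u,v:(240+u/5.333,190+v/5.333)
sc={(-110,88,12):(303,560),(-110,-80,12):(775,432),(115,88,12):(125,192),(0,60,64):(275,215),(-39,68,67):(287,306),(39,68,67):(220,182),(92,45,48):(236,106),(92,-45,48):(460,64)}
sd={(115,-80,12):(555,557),(115,88,12):(728,297),(0,60,64):(440,153),(-39,68,67):(362,137),(39,68,67):(538,185),(92,-45,48):(545,405)}
def W(p,q):
    c,n=np.cos(p[2]),np.sin(p[2]); q=np.atleast_2d(q)/1000.
    return np.c_[p[0]+c*q[:,0]-n*q[:,1],p[1]+n*q[:,0]+c*q[:,1],q[:,2]]
def res(p):
    r=[]
    for im,dd,m in((S,sc,s),(D,sd,d)):
        r.append(proj(im,W(p,list(dd)))-[m(*v) for v in dd.values()])
    return np.concatenate(r).ravel()
if __name__=='__main__':
    o=least_squares(res,[.4,.1,0],loss='soft_l1'); p=o.x; print(p,np.degrees(p[2])); print(res(p).reshape(-1,2).round(1).tolist())
    np.save('fix.npy',p)
    inv=lambda P:(np.array([[np.cos(p[2]),np.sin(p[2])],[-np.sin(p[2]),np.cos(p[2])]])@(P[:2]-p[:2])*1000).round(1)
    for n,a,b in(('knob',(70,110),(610,46)),('tabTL',(478,290),(190,113)),('tabTR',(590,258),(140,160))):
        P,e=tri(ray(S,*s(*a)),ray(D,*d(*b))); print(n,P.round(4),inv(P),e)
    for n,a,z in(('tabmid',(534,274),.084),('knob',(70,110),.092),('vialtop',(620,140),.072)): print(n,inv(onz(S,*s(*a),z)))
    print('vial side',inv(onz(D,*d(252,290),.072)),'knob side',inv(onz(D,*d(610,46),.092)))
E
python3 fit.py
```

```text
[ 0.55800272  0.02911147 -0.2060097 ] -11.80348631516693
[[-0.1, -1.6], [1.3, -4.1], [-0.7, -3.2], [-0.7, -1.5], [-0.8, -7.8], [-0.8, -7.3], [0.7, -0.5], [0.3, -2.3], [-0.5, -0.8], [-0.7, -1.5], [-1.0, -0.8], [-1.0, -5.3], [-1.1, -5.4], [-1.8, -1.0]]
knob [0.6298 0.1335 0.091 ] [ 48.9 116.9] 0.0037265755495425727
tabTL [0.4752 0.0668 0.0794] [-88.8  20. ] 0.0023106409251440227
tabTR [0.4673 0.0296 0.0807] [-88.9 -18.1] 0.003036477191281392
tabmid [-95.1   2.4]
knob [ 44.7 116.3]
vialtop [-20.9 -61.1]
vial side [-15.3 -59.2] knob side [ 49.8 118.3]
```

```bash
sed -i 's/68,67)/68,55)/g' fit.py; python3 fit.py
```

```text
[ 0.55797529  0.0294202  -0.20636397] -11.8237847124614
[[-0.3, -1.6], [1.1, -4.0], [-0.8, -3.2], [-0.9, -1.4], [-0.5, -1.5], [-0.4, -1.3], [0.6, -0.4], [0.2, -2.3], [-0.5, -0.9], [-0.6, -1.5], [-1.0, -0.9], [-0.8, -0.8], [-1.1, -0.8], [-1.8, -1.1]]
knob [0.6298 0.1335 0.091 ] [ 49.  116.6] 0.0037265755495425727
tabTL [0.4752 0.0668 0.0794] [-88.7  19.6] 0.0023106409251440227
tabTR [0.4673 0.0296 0.0807] [-88.8 -18.4] 0.003036477191281392
tabmid [-95.   2.]
knob [ 44.7 116. ]
vialtop [-20.7 -61.4]
vial side [-15.2 -59.5] knob side [ 49.8 118. ]
```

```bash
cat >> h.py <<'E'
def F(q):
    p=np.load('fix.npy'); c,n=np.cos(p[2]),np.sin(p[2]); return np.array([p[0]+(c*q[0]-n*q[1])/1e3,p[1]+(n*q[0]+c*q[1])/1e3,q[2]/1e3])
def Finv(P):
    p=np.load('fix.npy'); c,n=np.cos(p[2]),np.sin(p[2]); d=(np.array(P[:2])-p[:2])*1e3; return np.array([c*d[0]+n*d[1],-n*d[0]+c*d[1],P[2]*1e3])
def yawy(Rm): y=Rm.apply([0,1,0]); return np.arctan2(y[1],y[0])-np.load('fix.npy')[2]   # tool-y angle in fixture
def rep(q=None,ang=None):
    s=get_state(); Rm=R.from_quat(s['ee_rot']); print('t',round(s['time'],2),'fix',Finv(s['ee_pos']).round(1),'toolY deg',np.degrees(yawy(Rm)).round(2),'z',Rm.apply([0,0,1]).round(3),'F',np.round(s['force'],1),'w',round(s['width'],3))
    if ang is not None: print(' turn about z', (yawy(Rm)-np.radians(ang)).round(3))
    if q is not None: print(' tool shift mm now',(Rm.inv().apply(F(q)-s['ee_pos'])*1e3).round(1))
E
python3 -m pendant '{"delta_pos":[[0,0,0],[0,0,0],[0,0,0],[0,0,0],[0,0,0]],"delta_rot":[[0,0,0.14],[0,0,0.14],[0,0,0.14],[0,0,0.14],[0,0,0]],"gripper":[1,1,1,1,1]}'
python3 - <<'E'
from h import *
import pickle
S=pickle.load(open('scene0.pkl','rb'))
rep((72,98,238),50.4)
for n,u,v,z in(('capsule',168,238,.09),('hopper',228,238,0),('column',125,243,0),('pjar',320,184,.105)): P=onz(S,u,v,z); print(n,P.round(3),Finv(P))
E
```

```text
time: 0.6
ee_pos: [0.1816, 0.5187, 0.2387]
ee_rot: [0.433, 0.901, -0.001, 0.0]
force: [-0.9, -0.6, 0.1]
width: 0.14
grasp_force: 0.0
t 0.6 fix [-468.7  401.8  238.7] toolY deg 50.46 z [-0.    -0.001 -1.   ] F [-0.9 -0.6  0.1] w 0.14
 turn about z 0.001
 tool shift mm now [-610.4  109.9    1.1]
capsule [0.746 0.185 0.09 ] [152.00038899 191.17240707  90.        ]
hopper [0.829 0.042 0.   ] [262.57946319  67.80096677   0.        ]
column [0.934 0.223 0.   ] [328.81967885 266.77396662   0.        ]
pjar [ 0.747 -0.135  0.105] [ 218.69649506 -121.93077802  105.        ]
```

Run:
```python
from h import *
import pickle
S,D=[pickle.load(open(n+'0.pkl','rb')) for n in('scene','side')]
P,e=tri(ray(S,218,97),ray(D,525,175)); print(P,e)
f,Rm,t=cam(S); print('r scene',97*(Rm@P+t)[2]/f)
f,Rm,t=cam(D); print('r side',137*(Rm@P+t)[2]/f)
```

```text
[ 0.92312452 -0.00987619  0.26587007] 0.005113132413847121
r scene 0.1932362320167272
r side 0.2129451585905759
```

```bash
python3 -m pendant '{"delta_pos":[[-30,5.4,0],[-40,7.2,0],[-40,7.2,0],[-40,7.2,0],[-40,7.2,0],[-40,7.2,0],[-40,7.2,0],[-40,7.2,0],[-40,7.2,0],[-40,7.2,0]],"delta_rot":[[0,0,0],[0,0,0],[0,0,0],[0,0,0],[0,0,0],[0,0,0],[0,0,0],[0,0,0],[0,0,0],[0,0,0]],"gripper":[1,1,1,1,1,1,1,1,1,1]}'
python3 -c "
from h import *
rep((72,98,130),50.4)"
```

```text
time: 1.6
ee_pos: [0.4809, 0.257, 0.2391]
ee_rot: [0.432, 0.902, -0.0, -0.0]
force: [-0.3, 0.9, 0.3]
width: 0.001
grasp_force: 0.0
t 1.6 fix [-122.1  207.   239.1] toolY deg 50.66 z [-0.  0. -1.] F [-0.3  0.9  0.3] w 0.001
 turn about z 0.004
 tool shift mm now [-219.2   38.8  109.1]
```

```bash
python3 -m pendant '{"delta_pos":[[-40,7.2,0],[-40,7.2,0],[-40,7,0],[-40,7,10],[-35,6,15],[-24,4.4,20],[0,0,30],[0,0,30],[0,0,0]],"delta_rot":[[0,0,0],[0,0,0],[0,0,0],[0,0,0],[0,0,0],[0,0,0],[0,0,0],[0,0,0],[0,0,0]],"gripper":[1,1,1,1,1,1,1,1,1]}'
python3 - <<'E'
from h import *
rep((72,98,72),50.4)
im=get_image('scene'); cv2.imwrite('pics/s1.png',cv2.resize(im['color'][150:360,150:430,::-1],(800,600),interpolation=cv2.INTER_CUBIC))
E
```

```text
time: 2.5
ee_pos: [0.643, 0.111, 0.1284]
ee_rot: [0.433, 0.902, -0.003, -0.005]
force: [-0.3, -0.3, -0.1]
width: -0.001
grasp_force: 0.0
t 2.5 fix [ 66.5  97.2 128.4] toolY deg 50.57 z [-0.012 -0.002 -1.   ] F [-0.3 -0.3 -0.1] w -0.001
 turn about z 0.003
 tool shift mm now [-4.1  4.7 56.4]
```

View pics/s1.png

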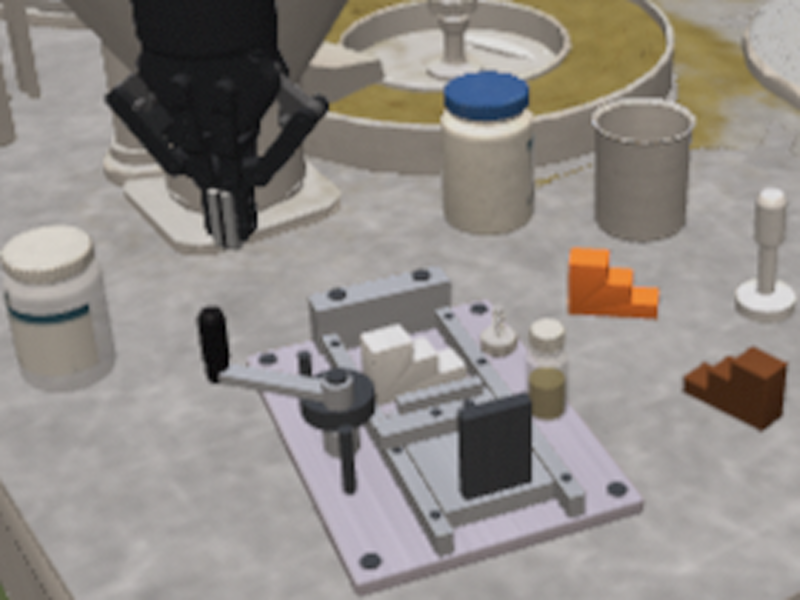

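```bash
python3 -m pendant '{"delta_pos":[[-2,2.5,14],[-2,2,14],[0,0,14],[0,0,14],[0,0,0]],"delta_rot":[[0,0,0],[0,0,0],[0,0,0],[0,0,0],[0,0,0]],"gripper":[1,1,1,1,1]}'
python3 - <<'E'
from h import *
rep((72,98,72),50.4)
E
```

```text
time: 3.05
ee_pos: [0.6508, 0.1109, 0.0751]
ee_rot: [0.433, 0.901, -0.002, -0.002]
force: [-0.5, 0.1, -0.6]
width: 0.001
grasp_force: 0.0
t 3.05 fix [74.1 98.8 75.1] toolY deg 50.46 z [-0.006 -0.001 -1.   ] F [-0.5  0.1 -0.6] w 0.001
 turn about z 0.001
 tool shift mm now [ 1.1 -2.   3.1]
```

```bash
python3 -m pendant '{"delta_pos":[[3,-1,1.5],[3,-1,1.5],[3,0,0],[3,0,0],[2,0,0],[2,0,0],[0,0,0]],"delta_rot":[[0,0,0],[0,0,0],[0,0,0],[0,0,0],[0,0,0],[0,0,0],[0,0,0]],"gripper":[1,1,1,1,1,1,1]}'
python3 - <<'E'
from h import *
rep((0,60,72),50.4)
E
```

```text
time: 3.75
ee_pos: [0.6414, 0.1228, 0.0755]
ee_rot: [0.433, 0.901, 0.0, -0.0]
force: [-0.3, 0.0, 0.4]
width: 0.003
grasp_force: 0.0
t 3.75 fix [ 62.5 108.5  75.5] toolY deg 50.48 z [ 0.  0. -1.] F [-0.3  0.   0.4] w 0.003
 turn about z 0.001
 tool shift mm now [ 17.3 -77.2   3.4]
```

```bash
python3 -m pendant '{"delta_pos":[[2,0,1],[2,0,1],[2,0,1],[2,0,0],[0,0,0]],"delta_rot":[[0,0,0],[0,0,0],[0,0,0],[0,0,0],[0,0,0]],"gripper":[1,1,1,1,1]}'
python3 - <<'E'
from h import *
rep((0,60,72),50.4)
im=get_image('scene'); cv2.imwrite('pics/s2.png',cv2.resize(im['color'][210:360,190:390,::-1],(800,600),interpolation=cv2.INTER_CUBIC))
E
```

```text
time: 4.25
ee_pos: [0.6374, 0.1279, 0.0731]
ee_rot: [0.434, 0.901, 0.0, 0.001]
force: [3.6, -3.4, 3.6]
width: 0.001
grasp_force: 2.3
t 4.25 fix [ 57.6 112.7  73.1] toolY deg 50.42 z [ 0.002 -0.001 -1.   ] F [ 3.6 -3.4  3.6] w 0.001
 turn about z 0.0
 tool shift mm now [ 10.8 -77.3   1. ]
```

View pics/s2.png

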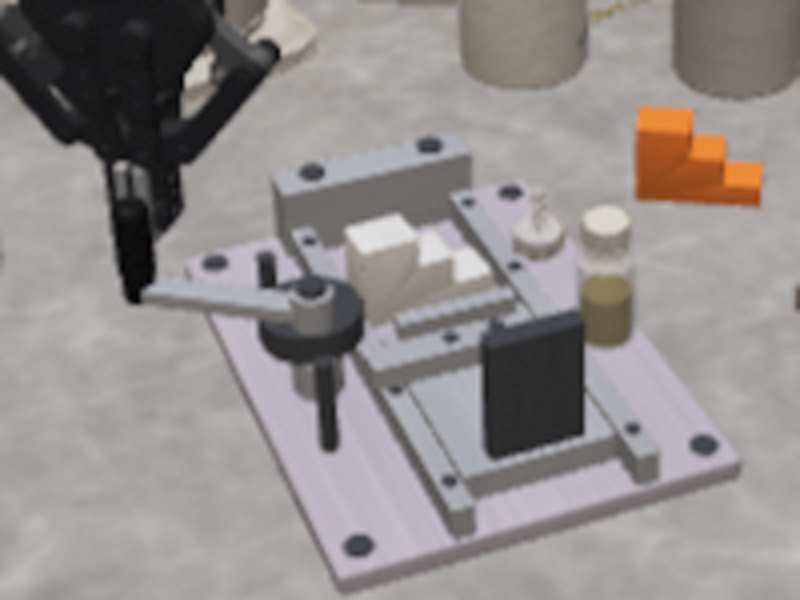

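The fingers are on the front side of the knob, which is at (135,240) in the crop, with about 5 N of contact. I'll follow the arc now.

```bash
python3 -m pendant '{"delta_pos":[[4.6,0.8,0],[4.6,0.8,0],[4.6,0.8,0],[4.6,0.8,0],[4.6,0.8,0],[4.6,0.8,0],[4.6,0.8,0],[4.6,0.8,0],[4.6,0.8,0],[4.6,0.8,0]],"delta_rot":[[0,0,-0.06],[0,0,-0.06],[0,0,-0.06],[0,0,-0.06],[0,0,-0.06],[0,0,-0.06],[0,0,-0.06],[0,0,-0.06],[0,0,-0.06],[0,0,-0.06]],"gripper":[1,1,1,1,1,1,1,1,1,1]}'
python3 -c "
from h import *
rep((0,60,72))"
```

```text
time: 5.3
ee_pos: [0.6047, 0.1605, 0.0723]
ee_rot: [0.147, 0.989, -0.001, 0.0]
force: [3.1, -4.1, 2.0]
width: -0.001
grasp_force: 2.3
t 5.3 fix [ 18.9 137.9  72.3] toolY deg 84.94 z [ 0.001 -0.001 -1.   ] F [ 3.1 -4.1  2. ] w -0.001
 tool shift mm now [ 12.  -79.2   0.4]
```

```bash
python3 -m pendant '{"delta_pos":[[4.6,0.3,0],[4.6,0.3,0],[4.6,0.3,0],[4.6,0.3,0],[4.6,0.3,0],[4.6,0.3,0],[4.6,0.3,0],[4.6,0.3,0],[4.6,0.3,0],[4.6,0.3,0]],"delta_rot":[[0,0,-0.06],[0,0,-0.06],[0,0,-0.06],[0,0,-0.06],[0,0,-0.06],[0,0,-0.06],[0,0,-0.06],[0,0,-0.06],[0,0,-0.06],[0,0,-0.06]],"gripper":[1,1,1,1,1,1,1,1,1,1]}'
python3 -c "
from h import *
rep((0,60,72))"
```

```text
time: 6.3
ee_pos: [0.5595, 0.1689, 0.0724]
ee_rot: [-0.153, 0.988, 0.002, 0.001]
force: [4.6, 2.1, -0.6]
width: 0.002
grasp_force: 2.4
t 6.3 fix [-27.1 136.9  72.4] toolY deg 119.46 z [ 0.002  0.004 -1.   ] F [ 4.6  2.1 -0.6] w 0.002
 tool shift mm now [ 14.2 -80.2   0.1]
```

```bash
python3 -m pendant '{"delta_pos":[[4.6,0.3,0],[4.6,0.3,0],[4.6,0.3,0],[4.6,0.3,0],[4.6,0.3,0],[4.6,0.3,0],[4.6,0.3,0],[0,0,0]],"delta_rot":[[0,0,-0.06],[0,0,-0.06],[0,0,-0.06],[0,0,-0.06],[0,0,-0.06],[0,0,-0.06],[0,0,-0.06],[0,0,0]],"gripper":[1,1,1,1,1,1,1,1]}'
python3 -c "
from h import *
rep((0,60,72))"
```

```text
time: 7.1
ee_pos: [0.5281, 0.158, 0.0723]
ee_rot: [-0.356, 0.935, 0.003, 0.0]
force: [0.1, 4.8, 0.6]
width: -0.002
grasp_force: 2.2
t 7.1 fix [-55.6 119.7  72.3] toolY deg 143.49 z [-0.002  0.006 -1.   ] F [0.1 4.8 0.6] w -0.002
 tool shift mm now [ 14.9 -80.2  -0.2]
```

```bash
python3 -m pendant '{"delta_pos":[[2,0.1,0],[2,0.1,0],[2,0.1,0],[2,0.1,0],[0,0,0]],"delta_rot":[[0,0,-0.025],[0,0,-0.025],[0,0,-0.025],[0,0,-0.025],[0,0,0]],"gripper":[1,1,1,1,1]}'
python3 -m pendant '{"delta_pos":[[1.5,0,0],[0,0,0]],"delta_rot":[[0,0,0],[0,0,0]],"gripper":[1,1]}'
python3 -m pendant '{"delta_pos":[[1.5,0,0],[0,0,0]],"delta_rot":[[0,0,0],[0,0,0]],"gripper":[1,1]}'
python3 -c "
from h import *
rep((0,60,72))"
```

```text
time: 7.6
ee_pos: [0.5219, 0.1524, 0.072]
ee_rot: [-0.401, 0.916, 0.003, -0.0]
force: [0.4, 6.0, 1.3]
width: -0.001
grasp_force: 2.2
time: 7.8
ee_pos: [0.5213, 0.1518, 0.072]
ee_rot: [-0.401, 0.916, 0.003, 0.0]
force: [1.4, 6.6, 0.7]
width: -0.002
grasp_force: 2.7
time: 8.0
ee_pos: [0.5213, 0.1517, 0.0721]
ee_rot: [-0.401, 0.916, 0.004, 0.002]
force: [2.6, 7.8, -2.4]
width: 0.002
grasp_force: 3.9
t 8.0 fix [-61.  112.2  72.1] toolY deg 149.16 z [ 0.     0.008 -1.   ] F [ 2.6  7.8 -2.4] w 0.002
 tool shift mm now [ 13.5 -79.1  -0.4]
```

```bash
python3 -m pendant '{"delta_pos":[[-8,0,0],[-10,0,0],[0,0,-25],[0,0,-35],[0,0,-10],[0,0,0],[0,0,0],[0,0,0],[0,0,0],[0,0,0]],"delta_rot":[[0,0,0],[0,0,0],[0,0,0],[0,0,0.147],[0,0,0.147],[0,0,0.147],[0,0,0.147],[0,0,0.147],[0,0,0.147],[0,0,0.147]],"gripper":[1,1,1,1,1,1,1,1,1,1]}'
python3 - <<'E'
from h import *
rep((-125,0,140),90)
im=get_image('scene'); cv2.imwrite('pics/s3.png',cv2.resize(im['color'][210:360,190:390,::-1],(800,600),interpolation=cv2.INTER_CUBIC))
E
```

```text
time: 9.0
ee_pos: [0.5333, 0.1582, 0.1416]
ee_rot: [0.106, 0.994, -0.001, -0.001]
force: [0.0, 0.1, -0.1]
width: -0.005
grasp_force: 0.0
t 9.0 fix [-50.5 121.  141.6] toolY deg 89.65 z [-0.003 -0.001 -1.   ] F [ 0.   0.1 -0.1] w -0.005
 turn about z -0.006
 tool shift mm now [  73.7 -121.5    2. ]
```

View pics/s3.png

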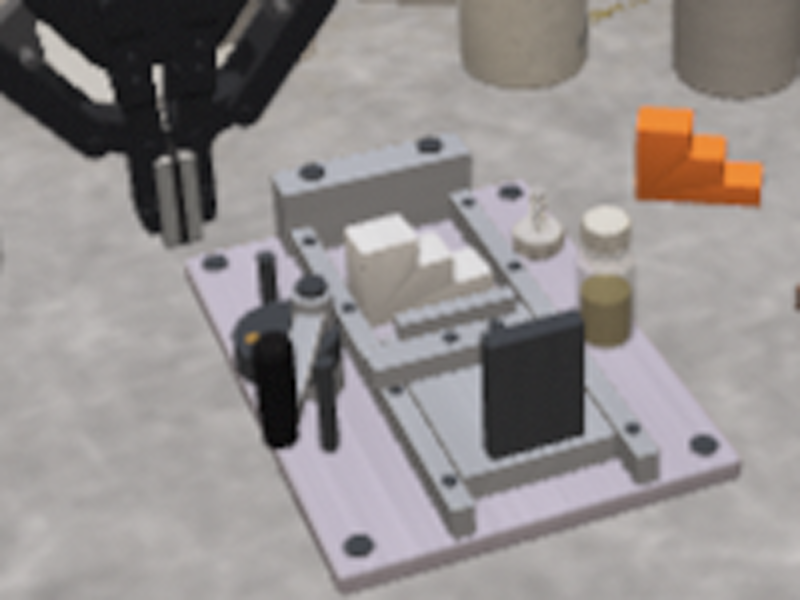

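Crop: the lever (275,390) lies against its rear pin (328,400), the brass dot faces away, and the slide hasn't moved. Next I go behind the tab (rear face at about (533,390)).

```bash
python3 -m pendant '{"delta_pos":[[15,-25,0],[20,-33,0],[20,-33,0],[15,-25,0],[4,-6,0],[0,0,25],[0,0,30],[0,0,25],[0,0,0]],"delta_rot":[[0,0,0],[0,0,0],[0,0,0],[0,0,0],[0,0,0],[0,0,0],[0,0,0],[0,0,0],[0,0,0]],"gripper":[1,1,1,1,1,1,1,1,1]}'
python3 -c "
from h import *
rep((-104,0,60),90)"
```

```text
time: 9.95
ee_pos: [0.4337, 0.0543, 0.0593]
ee_rot: [0.102, 0.995, -0.001, -0.004]
force: [-1.0, 0.1, -0.4]
width: 0.0
grasp_force: 0.0
t 9.95 fix [-126.7   -1.1   59.3] toolY deg 90.15 z [-0.008 -0.001 -1.   ] F [-1.   0.1 -0.4] w 0.0
 turn about z 0.003
 tool shift mm now [-22.7   1.1  -0.8]
```

```bash
python3 -m pendant '{"delta_pos":[[-5,0.2,0],[-5,0.2,0],[-5,0.2,0],[-4,0.2,0],[-3,0.2,0],[-3,0,0],[-3,0,0],[-3,0,0],[-3,0,0],[-3,0,0]],"delta_rot":[[0,0,0],[0,0,0],[0,0,0],[0,0,0],[0,0,0],[0,0,0],[0,0,0],[0,0,0],[0,0,0],[0,0,0]],"gripper":[1,1,1,1,1,1,1,1,1,1]}'
python3 -c "
from h import *
rep()"
```

```text
time: 10.95
ee_pos: [0.4732, 0.0477, 0.0623]
ee_rot: [0.103, 0.995, 0.0, -0.0]
force: [-1.3, 0.9, 1.1]
width: 0.002
grasp_force: 1.1
t 10.95 fix [-86.7   0.5  62.3] toolY deg 90.05 z [-0.  0. -1.] F [-1.3  0.9  1.1] w 0.002
```

```bash
python3 -m pendant '{"delta_pos":[[-4,0,0],[-4,0,0],[-4,0,0],[-4,0,0],[-4,0,0],[-4,0,0],[-4,0,0],[-4,0,0],[-4,0,0],[-4,0,0]],"delta_rot":[[0,0,0],[0,0,0],[0,0,0],[0,0,0],[0,0,0],[0,0,0],[0,0,0],[0,0,0],[0,0,0],[0,0,0]],"gripper":[1,1,1,1,1,1,1,1,1,1]}'
python3 -m pendant '{"delta_pos":[[-2,0,0],[-2,0,0],[-2,0,0],[0,0,0]],"delta_rot":[[0,0,0],[0,0,0],[0,0,0],[0,0,0]],"gripper":[1,1,1,1]}'
python3 -c "
from h import *
rep()"
```

```text
time: 11.95
ee_pos: [0.5125, 0.0395, 0.0623]
ee_rot: [0.103, 0.995, 0.0, -0.0]
force: [-2.8, 3.2, 1.0]
width: 0.001
grasp_force: 1.4
time: 12.35
ee_pos: [0.5185, 0.0379, 0.0622]
ee_rot: [0.103, 0.995, -0.0, 0.0]
force: [-1.6, 1.6, 0.2]
width: -0.0
grasp_force: 1.0
t 12.35 fix [-40.4   0.2  62.2] toolY deg 90.03 z [ 0.001 -0.    -1.   ] F [-1.6  1.6  0.2] w -0.0
```

```bash
for i in 1 2 3; do python3 -m pendant '{"delta_pos":[[-1.5,0,0],[-1.5,0,0],[0,0,0]],"delta_rot":[[0,0,0],[0,0,0],[0,0,0]],"gripper":[1,1,1]}' | grep -E "ee_pos|force:"; done
python3 -c "
from h import *
rep()"
```

```text
ee_pos: [0.5213, 0.0373, 0.0622]
force: [-0.9, 1.3, 0.9]
grasp_force: 1.0
ee_pos: [0.5227, 0.037, 0.0622]
force: [-4.6, 0.8, 3.6]
grasp_force: 2.9
ee_pos: [0.5226, 0.037, 0.0622]
force: [-11.1, 3.9, 9.4]
grasp_force: 6.0
t 13.25 fix [-36.1   0.2  62.2] toolY deg 90.07 z [-0.009  0.001 -1.   ] F [-11.1   3.9   9.4] w 0.004
```

```bash
python3 -m pendant '{"delta_pos":[[10,0,0],[15,0,0],[15,0,-25],[0,0,-35],[0,0,-20],[0,0,0],[0,0,0],[0,0,0],[0,0,0],[0,0,0]],"delta_rot":[[0,0,0],[0,0,0],[0,0,-0.1375],[0,0,-0.1375],[0,0,-0.1375],[0,0,-0.1375],[0,0,-0.1375],[0,0,-0.1375],[0,0,-0.1375],[0,0,-0.1375]],"gripper":[1,1,1,1,1,1,1,1,1,1]}'
python3 - <<'E'
from h import *
rep((-85,65,140),153)
im=get_image('side'); cv2.imwrite('pics/d4.png',cv2.resize(im['color'][180:300,230:390,::-1],(800,600),interpolation=cv2.INTER_CUBIC))
E
```

```text
time: 14.25
ee_pos: [0.4894, 0.0433, 0.1428]
ee_rot: [-0.434, 0.901, -0.001, 0.002]
force: [0.3, -0.2, 0.0]
width: -0.004
grasp_force: 0.0
t 14.25 fix [-69.9  -0.5 142.8] toolY deg 153.3 z [ 0.004 -0.001 -1.   ] F [ 0.3 -0.2  0. ] w -0.004
 turn about z 0.005
 tool shift mm now [-51.7  42.9   2.8]
```

View pics/d4.png

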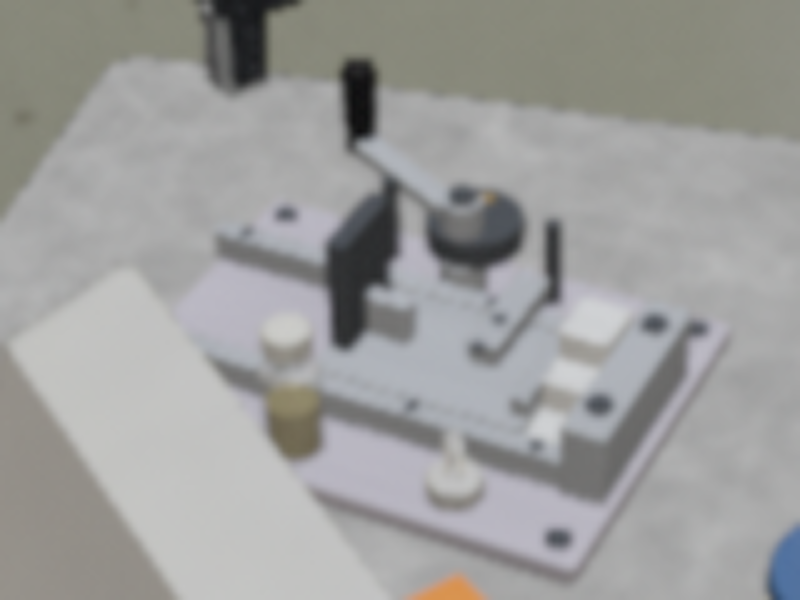

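The slide is home with the gauge block (595,340) tight against the end stop, and the lever is still back, knob at (358,100). Next I go to the rear side of the knob and swing it forward.

```bash
python3 -m pendant '{"delta_pos":[[-17,14,0],[-18,15,0],[-17,14,0],[0,0,20],[0,0,28],[0,0,22],[0,0,0]],"delta_rot":[[0,0,0],[0,0,0],[0,0,0],[0,0,0],[0,0,0],[0,0,0],[0,0,0]],"gripper":[1,1,1,1,1,1,1]}'
python3 -m pendant '{"delta_pos":[[-4,0,0],[-4,0,0],[-3,0,0],[-3,0,0],[0,0,0]],"delta_rot":[[0,0,0],[0,0,0],[0,0,0],[0,0,0],[0,0,0]],"gripper":[1,1,1,1,1]}'
python3 -c "
from h import *
rep((0,60,72))"
```

```text
time: 15.0
ee_pos: [0.4851, 0.1105, 0.0697]
ee_rot: [-0.431, 0.902, -0.0, -0.002]
force: [-0.3, 0.7, -0.6]
width: 0.005
grasp_force: 0.0
time: 15.5
ee_pos: [0.4963, 0.1232, 0.0729]
ee_rot: [-0.432, 0.902, -0.0, 0.001]
force: [0.4, -0.8, 0.5]
width: 0.001
grasp_force: 0.0
t 15.5 fix [-79.6  79.1  72.9] toolY deg 153.07 z [ 0.001  0.    -1.   ] F [ 0.4 -0.8  0.5] w 0.001
 tool shift mm now [-19.  -79.6   1. ]
```

```bash
python3 -m pendant '{"delta_pos":[[-4.6,0.4,0],[-4.6,0.4,0],[-4.6,0.4,0],[-4.6,0.4,0],[-4.6,0.4,0],[-4.6,0.4,0],[-4.6,0.4,0],[-4.6,0.4,0],[-4.6,0.4,0],[-4.6,0.4,0]],"delta_rot":[[0,0,0.06],[0,0,0.06],[0,0,0.06],[0,0,0.06],[0,0,0.06],[0,0,0.06],[0,0,0.06],[0,0,0.06],[0,0,0.06],[0,0,0.06]],"gripper":[1,1,1,1,1,1,1,1,1,1]}'
python3 -c "
from h import *
rep((0,60,72))"
```

```text
time: 16.5
ee_pos: [0.5255, 0.1546, 0.0711]
ee_rot: [-0.146, 0.989, 0.001, -0.005]
force: [-6.6, 2.6, 1.4]
width: 0.003
grasp_force: 2.9
t 16.5 fix [-57.5 115.8  71.1] toolY deg 118.65 z [-0.009  0.001 -1.   ] F [-6.6  2.6  1.4] w 0.003
 tool shift mm now [-23.6 -76.5  -1.4]
```

```bash
python3 -m pendant '{"delta_pos":[[-5,0.6,0],[-5,0.6,0],[-5,0.6,0],[-5,0.6,0],[-5,0.6,0],[-5,0.6,0],[-5,0.6,0],[-5,0.6,0],[-5,0.6,0],[-5,0.6,0]],"delta_rot":[[0,0,0.06],[0,0,0.06],[0,0,0.06],[0,0,0.06],[0,0,0.06],[0,0,0.06],[0,0,0.06],[0,0,0.06],[0,0,0.06],[0,0,0.06]],"gripper":[1,1,1,1,1,1,1,1,1,1]}'
python3 -c "
from h import *
rep((0,60,72))"
```

```text
time: 17.5
ee_pos: [0.5759, 0.1647, 0.0713]
ee_rot: [0.152, 0.988, 0.002, -0.003]
force: [-4.1, 5.4, -0.4]
width: -0.001
grasp_force: 2.5
t 17.5 fix [-10.2 136.1  71.3] toolY deg 84.38 z [-0.006  0.005 -1.   ] F [-4.1  5.4 -0.4] w -0.001
 tool shift mm now [-17.6 -74.8  -1.1]
```

```bash
python3 -m pendant '{"delta_pos":[[-4.7,0.8,0],[-4.7,0.8,0],[-4.7,0.8,0],[-4.7,0.8,0],[-4.7,0.8,0],[-4.7,0.8,0],[-4.7,0.8,0],[-4.7,0.8,0],[-4.7,0.8,0],[-4.7,0.8,0]],"delta_rot":[[0,0,0.06],[0,0,0.06],[0,0,0.06],[0,0,0.06],[0,0,0.06],[0,0,0.06],[0,0,0.06],[0,0,0.06],[0,0,0.06],[0,0,0.06]],"gripper":[1,1,1,1,1,1,1,1,1,1]}'
python3 -c "
from h import *
rep((0,60,72))"
```

```text
time: 18.5
ee_pos: [0.6194, 0.1445, 0.0712]
ee_rot: [0.438, 0.899, 0.0, -0.004]
force: [-4.0, 4.1, 0.7]
width: 0.003
grasp_force: 2.4
t 18.5 fix [ 36.5 125.2  71.2] toolY deg 49.93 z [-0.006  0.004 -1.   ] F [-4.   4.1  0.7] w 0.003
 tool shift mm now [-14.  -73.4  -0.7]
```

```bash
python3 -m pendant '{"delta_pos":[[-4.7,0.8,0],[-4.7,0.8,0],[-4.7,0.8,0],[-4.7,0.8,0],[-3,0.5,0],[-2,0.3,0],[0,0,0]],"delta_rot":[[0,0,0.06],[0,0,0.06],[0,0,0.06],[0,0,0.06],[0,0,0.04],[0,0,0.03],[0,0,0]],"gripper":[1,1,1,1,1,1,1]}'
for i in 1 2 ; do python3 -m pendant '{"delta_pos":[[-1.5,0,0],[-1.5,0,0],[0,0,0]],"delta_rot":[[0,0,0],[0,0,0],[0,0,0]],"gripper":[1,1,1]}' | grep -E "ee_pos|force:"; done
python3 -c "
from h import *
rep((0,60,72))"
```

```text
time: 19.2
ee_pos: [0.6336, 0.1275, 0.071]
ee_rot: [0.57, 0.822, -0.0, -0.006]
force: [-6.7, 4.0, 1.8]
width: 0.001
grasp_force: 3.2
ee_pos: [0.6336, 0.1275, 0.071]
force: [-7.8, 6.0, 3.9]
grasp_force: 4.8
ee_pos: [0.6337, 0.1274, 0.071]
force: [-9.9, 10.3, 5.6]
grasp_force: 6.4
t 19.8 fix [ 54.  111.4  71. ] toolY deg 32.53 z [-0.013  0.013 -1.   ] F [-9.9 10.3  5.6] w 0.002
 tool shift mm now [-14.3 -73.2  -0.6]
```

```bash
python3 -m pendant '{"delta_pos":[[10,0,0],[15,0,0],[0,0,-25],[0,0,-35],[0,0,-30],[20,20,0],[20,20,0],[20,20,0],[0,0,0],[0,0,0]],"delta_rot":[[0,0,0],[0,0,0],[0,0,0],[0,0,0],[0,0,0],[0,0,0],[0,0,0],[0,0,0],[0,0,0],[0,0,0]],"gripper":[1,1,1,1,1,1,1,1,1,1]}'
python3 - <<'E'
from h import *
rep()
im=get_image('side'); i2=get_image('scene')
a=cv2.resize(im['color'][190:300,260:390,::-1],(400,338),interpolation=cv2.INTER_CUBIC)
b=cv2.resize(i2['color'][230:340,200:330,::-1],(400,338),interpolation=cv2.INTER_CUBIC)
cv2.imwrite('pics/f.png',np.hstack([a,b]))
for ph in(27,38):
    P=F((75*np.cos(np.radians(ph)),60+75*np.sin(np.radians(ph)),92)); print(ph,((proj(im,P)[0]-[260,190])*400/130).round(),((proj(i2,P)[0]-[200,230])*400/130+[400,0]).round())
E
```

```text
time: 20.8
ee_pos: [0.6666, 0.2184, 0.1619]
ee_rot: [0.57, 0.821, -0.0, 0.0]
force: [0.7, -0.4, 1.3]
width: 0.003
grasp_force: 0.0
t 20.8 fix [ 67.6 207.3 161.9] toolY deg 32.25 z [ 0.    -0.001 -1.   ] F [ 0.7 -0.4  1.3] w 0.003
27 [300.  50.] [507.  58.]
38 [296.  38.] [488.  70.]
```

View pics/f.png

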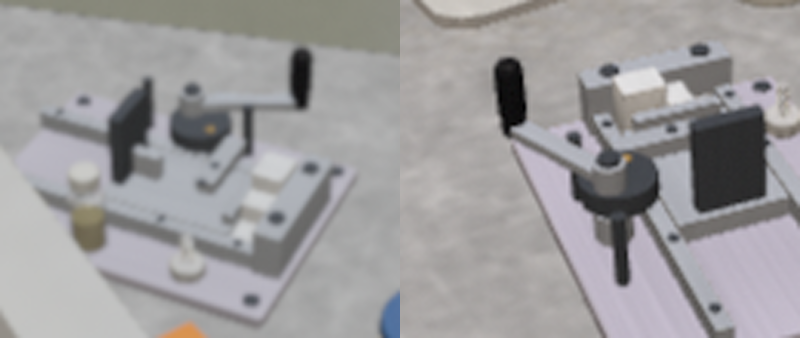

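The knob top, at (300,51) in the side view and (510,62) in the scene view, matches the 27° front stop. The slide is home and the block is tight against the end stop.

```bash
python3 -c "
from rig import job_done
print(job_done())"
```

```text
the job is handed in; nothing more can be done
None
```

I handed the job in at about 21 s, but no verdict came back: the last pictures show the slide fully home, the gauge block tight against the end stop and the lever on its front stop, with no bystander touched.

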